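# Close the syringe pump's pusher up to its gauge line and zero it

### The arm

A 6-joint arm with a two-finger parallel gripper is mounted at the origin on a cart in front of the work surface, level with it; the furniture and walls round the work are solid. World frame = base frame: x ahead of the robot, y to its left, z up, the work surface at z = 0. Lengths are in m, angles in rad, forces in N, time in s.
With the tool pointing down it reaches from about 0.35 to 0.775 m from the base axis. Payload 5.5 kg.
Tool frame: the origin (TCP) lies at the very end of the fingers, on their centre line; the grasp point (between the pads) lies 19 mm behind it (robot.hold_point_z is the distance from the TCP to the grasp point, in m); z points along the fingers, y is the line along which they close (so a half turn about z gives the same grasp; the last joint's range is limited). The gripper opens to 85 mm and grips with 20 to 120 N. Pads are 22 mm wide; open, the fingers measure 114 mm over their backs; the gripper's body (76 mm by 85 mm) begins 54 mm behind the grasp point. The pads swing forward as they close: fully open they stand 13 mm farther back than shut.
Start: joints at [1.06, 0.313, 0.046, 1.304, 0, 1.431], TCP at [0.208, 0.536, 0.231] pointing down, gripper open.
Joint ranges: [-2.76, 2.76], [-0.86, 1.69], [-1.03, 1.26], [-2.2, 2.34], [-1.47, 1.5], [-3.14, 3.14]. Speed limits (rad/s): [2.57, 2.57, 3.14, 3.14, 3.14, 3.14].

### API

Orientations are given as a unit quaternion [w, x, y, z].
In Python, from bench import robot gives the robot as it stands. The module is installed in compiled form; this text tells all that it offers.
- The arm moves only by the shell command python3 -m handwheel 'ROWS'. ROWS is JSON, a list of rows, each a list of 3 entries, a list of its own where there are three numbers: the shift along the tool's x, y, z in cm, then the turn, a rotation vector about the tool's x, y, z in rad, then the opening, from 0 (shut) to 1 (fully open). In form: [[[dx, dy, dz], [rx, ry, rz], gripper], ...]. A call has 1 to 8 rows; each row shifts and turns the commanded pose from where the row before left it, along the tool's axes as they then stand; what a row does not reach is not made up. A row lasts 1/8 s, in which the tool goes at most 62.5 mm and 10.7 degrees, less where a joint would pass 70% of its speed; a pose out of reach is approached as far as the arm can. A call is refused whole if a number of a shift passes 6.25 or a number of a turn 0.188, either way. A call with a gripper value outside its range is refused whole. The fingers move at their own pace and stop on an object; the grip force is fixed at half the most. Time passes only in rows, so rows that do not move let the fingers close. It gives the time, the measured TCP pose, the force, the opening and the grip force at its end, in the units of the state.
- robot.get_obs(): the state, without advancing time (a new reading comes with each control period).
- robot.camera(name): name is "scene" or "top" or "wrist"; returns the picture (384x512x3 uint8, blue, green, red); there is no depth.
- robot.camera_params(name): a dict with "fx", "fy", "cx", "cy" (pixels), "world_to_cam" (4x4, takes a point from world to camera coordinates); the wrist camera has in their place "mount" (4x4, takes a point from camera to tool coordinates, whose origin is the TCP and whose axes are the flange's). Camera axes: x right, y up, looking along -z (the intrinsics and any distortion apply to the point x, -y, -z); pixel columns grow to the right and rows downward; lengths in m; the calibration is good to about 2 mm. A picture is of the moment at which its call begins: read the wrist's pose just before it. camera_params takes no time and is no camera call.
- robot.sign_off(): hands the job in; it is judged then, once.
Trained networks look in the newest picture that a camera, given by its name, has taken for a name from the list of things; names that differ only in an ending like _2 or _b are one class to them, and where a whole thing is asked for, a point or a joint stands for the part that bears it (a point fixed in the world has none). Each returns a list of dicts, best first, with "conf" (0 to 1); they miss things now and then, are a little off and sometimes report something else, mostly with a low value. They report only what shows in the picture. A call takes as long as a camera call.
- robot.look_for(camera, name): "extent" ([left, top, width, height] in pixels, round what is visible of it).
- robot.cut_out(camera, name): "pixels" (384x512 bool, what is visible of it) and "extent" ([left, top, width, height] in pixels, round what is visible of it).
- robot.tip_of(camera, name): "at" ([column, row] in pixels: a listed point, or the origin of a listed thing).
The state is a dict: "time": time; "joint_positions": joint angles; "qvel": joint speeds; "effort": joint torques, N m; "tcp_pos": TCP position; "tcp_rot": TCP orientation; "ft_force": force on the tool from outside, world axes, zero at the start; "wrist_torque": the same for the moment, N m; "opening": finger opening in m; "grasp_force": force on a finger pad.
Only numpy, scipy, OpenCV 4.12 (cv2) and the standard library are available. Lean on these libraries where they do the work, as an engineer would, in place of code of your own. Each camera call takes 0.05 s, during which the arm holds its last target. There are 200 camera calls.

### The job

Set up the syringe pump for a run: with a light fingertip, roll its grey knurled wheel so that the blue pusher block closes up on the syringe, until the end of the white plunger stands level with the red line on the pusher's gauge tongue. Then press the round green key right down and let it go, to zero the force sensor at that gap. Work by touch only, without gripping or forcing the wheel; keep off the pusher and the plunger, never let the pusher run onto the plunger, and leave the other things on the bench where they are.

Things in the scene. Friction and masses are not known exactly. Their poses are not given: they have to be found in the camera images.
- pump: bench syringe pump fixed to the worktop, 355 mm (its y) x 120 mm (its x); origin under its middle, x away from the robot at yaw 0, y from the white control box (y -200 to -85 mm, 80 mm high) to the grey wheel, z up. Clear syringe along y at x -30 mm, axis 52 mm high, its hold-down 68 mm high at y 70 mm. Rods at x 1 to 43 mm, 52 mm high; plate beside the wheel (y 118 to 130 mm) 62 mm high
- wheel_center (a point): centre of the knurled wheel: grey with a soft ribbed rubber rim, 48 mm in diameter, 18 mm wide, axis along the pump's y, 52 mm above the worktop (crown at 76 mm, free from above), at x 22, y 146 mm in the pump's frame. The rim grips by friction only (1 or so), gives about 1 mm under 10 to 20 N, turns with under 1 N and stays where it is left
- wheel (a joint): turn of the knurled wheel in rad, 0 at the start (its end stop); it grows when the crown is rolled towards the pump's +x, which moves the pusher towards the plunger by 20 mm a turn (3.18 mm per rad, 7.5 mm of rim per mm); rolling back opens the gap again
- gauge_line (a point): centre of the 1.6 mm red line across the top of the white gauge tongue, which stands out 16 mm from the pusher's front face beside the plunger's end and moves with the pusher; the line is 8 mm ahead (pump's +y) of that face, 19 mm to the pump's -x of the plunger's axis, 55 mm above the worktop. Axes as the pump's
- plunger_end (a point): centre of the outer end face of the plunger's white thumb disc (24 mm in diameter, 3.5 mm thick), which faces the pusher (the pump's -y); the gap is at gauge when this point is level with the red line along the pump's y
- pusher (a joint): travel of the blue pusher block along the pump's +y in m, 0 at the start
- plunger (a joint): how far the plunger is in, in m; differs from start to start, must stay as it is
- zero_key_top (a point): centre of the top of the round green key (20 mm in diameter) on the control box, in its up position
- zero_key (a joint): travel of the green key in m: 0 up, 0.005 fully down; sprung, 4 N fully down, comes back by itself
- bottle_small: loose small brown bottle with a white cap, 38 mm in diameter, 62 mm high, standing left of the pump; origin at the centre of its underside; bystander
- syringe_5: light loose spare syringe, 26x92x17 mm, lying in front of the pump; bystander
- marker_black: loose black and white marker pen, 14x134x14 mm, lying behind the pump; bystander

How it is judged:
On the way, in this order (a step that is already met when the one before it is completed fails the run):
1. the end of the plunger is level with the red line (within 2 mm along the pump) and the wheel is still (y of plunger_end in the frame of gauge_line between -0.002 and 0.002 m and velocity of joint wheel between -0.1 and 0.1 rad/s), for 0.2 s.
2. the green key is pressed down (at least 4 of its 5 mm) with the gap at gauge (value of joint zero_key above 0.004 m and y of plunger_end in the frame of gauge_line between -0.002 and 0.002 m), for 0.05 s.
At the end, for the whole second after the job is handed in: the plunger's end is within 2 mm of level with the red gauge line along the pump, the wheel is still and the green key, having been pressed at that gap, is up again (all of step 1 and value of joint zero_key below 0.002 m); the robot touches nothing.
It fails at once if the wheel is gripped or forced (over 60 N between the fingers and it) (contact force between the fingers and wheel above 60 N).
It fails at once if the pusher runs onto the plunger (less than 1 mm left between them) (y of plunger_end in the frame of gauge_line below -0.007 m).
It fails at once if the plunger is moved by more than 1.5 mm in its barrel (distance of plunger_end from where it was at the start of the episode above 0.0015 m).
It fails at once if the robot touches the pusher or the plunger (more than 1 N) (contact force between any of the fingers, the arm and pusher above 1 N or contact force between any of the fingers, the arm and plunger above 1 N).
It fails at once if a loose bystander (small bottle, spare syringe, marker) is moved by more than 15 mm or lifted (distance of any of bottle_small, syringe_5, marker_black from where it was at the start of the episode above 0.015 m).
It also fails if it takes over 72 s, if anything falls off the work surface, if the arm or the gripper's body presses on something with over 40 N, if the wrist force passes 120 N, or if a joint passes its speed limit or range.

## Working session

There is one attempt and no reset: what is moved stays moved. The work goes in short steps, Python scripts to look and compute and a shell command to move; the robot and the scene stay as the last step left them, time stands still between calls to the robot, and variables do not carry over. Pictures are saved under pics/ and viewed, at most 10 in all, crops included, and the job is handed in when it is done.

```bash
mkdir -p pics; cat > h.py <<'E'
import numpy as np, cv2
from bench import robot
from scipy.spatial.transform import Rotation as R
def P(c): return robot.camera_params(c)
def proj(c,X):
    p=P(c);q=p["world_to_cam"]@np.append(X,1);return np.array([p["cx"]+p["fx"]*q[0]/-q[2],p["cy"]+p["fy"]*-q[1]/-q[2]])
def ray(c,uv):
    p=P(c);T=np.linalg.inv(np.array(p["world_to_cam"]));d=np.array([(uv[0]-p["cx"])/p["fx"],-(uv[1]-p["cy"])/p["fy"],-1])
    return T[:3,3],T[:3,:3]@d
def atz(c,uv,z):
    o,d=ray(c,uv);return o+d*(z-o[2])/d[2]
def rot():
    q=robot.get_obs()["tcp_rot"];return R.from_quat([q[1],q[2],q[3],q[0]])
E
python3 - <<'E'
from h import *
np.set_printoptions(precision=4,suppress=True)
o=robot.get_obs();print(o["time"],o["tcp_pos"],o["tcp_rot"],o["opening"]);print(rot().as_matrix())
z={"wheel_center":.052,"gauge_line":.055,"plunger_end":.052,"zero_key_top":.085,"pump":0,"bottle_small":0,"syringe_5":0.008,"marker_black":.007}
for c in("top","scene"):
    cv2.imwrite(f"pics/{c}0.png",robot.camera(c)); print({k:(v if np.size(v)==1 else 0) for k,v in P(c).items()}, np.linalg.inv(P(c)["world_to_cam"])[:3,3])
    for n in z:
        for r in robot.tip_of(c,n)[:2]: print(c,n,r["conf"],r["at"],atz(c,r["at"],z[n]))
print(P("wrist"))
E
```

```text
0.0 [0.2081 0.5355 0.2304] [-0.0003  0.1843  0.9829 -0.0009] 0.08536092502970716
[[-0.932   0.3624 -0.0009]
 [ 0.3624  0.932  -0.0016]
 [ 0.0003 -0.0018 -1.    ]]
{'fx': 435.20955041725074, 'fy': 435.20955041725074, 'cx': 259.5212375810559, 'cy': 195.87896901471834, 'world_to_cam': 0} [0.5115 0.0468 1.1371]
top wheel_center 0.65 [198.9, 207.0] [0.5462 0.1795 0.052 ]
top gauge_line 0.73 [266.9, 224.7] [0.5013 0.0107 0.055 ]
top plunger_end 0.66 [260.8, 221.3] [0.5098 0.0257 0.052 ]
top zero_key_top 0.51 [327.4, 212.6] [ 0.53   -0.1352  0.085 ]
top pump 0.56 [254.4, 209.0] [0.5419 0.0412 0.    ]
top bottle_small 0.66 [156.1, 212.9] [0.533  0.2969 0.    ]
top bottle_small 0.49 [279.4, 240.4] [ 0.4598 -0.0235  0.    ]
top syringe_5 0.64 [277.8, 239.1] [ 0.4635 -0.0189  0.008 ]
{'fx': 406.96346219920724, 'fy': 406.96346219920724, 'cx': 254.22786076411492, 'cy': 188.22589891249802, 'world_to_cam': 0} [ 0.1962 -0.5775  0.5874]
scene gauge_line 0.84 [236.4, 220.5] [0.493  0.0044 0.055 ]
scene plunger_end 0.58 [242.8, 214.6] [0.5156 0.0183 0.052 ]
scene zero_key_top 0.55 [292.0, 234.1] [ 0.5473 -0.1155  0.085 ]
scene pump 0.77 [249.8, 225.4] [0.5415 0.0342 0.    ]
scene bottle_small 0.67 [199.7, 171.1] [0.5368 0.2996 0.    ]
scene syringe_5 0.72 [230.7, 257.0] [ 0.4548 -0.0406  0.008 ]
scene syringe_5 0.61 [239.5, 220.6] [0.525 0.052 0.008]
scene marker_black 0.63 [280.6, 207.4] [0.6324 0.0478 0.007 ]
{'fx': 277.2011495990937, 'fy': 277.2011495990937, 'cx': 252.69689543811623, 'cy': 194.15200156634626, 'mount': array([[-0.0004,  0.9609,  0.2767,  0.0709],
       [ 1.    ,  0.0001,  0.0014,  0.0013],
       [ 0.0013,  0.2767, -0.9609, -0.1443],
       [ 0.    ,  0.    ,  0.    ,  1.    ]])}
```

View pics/top0.png

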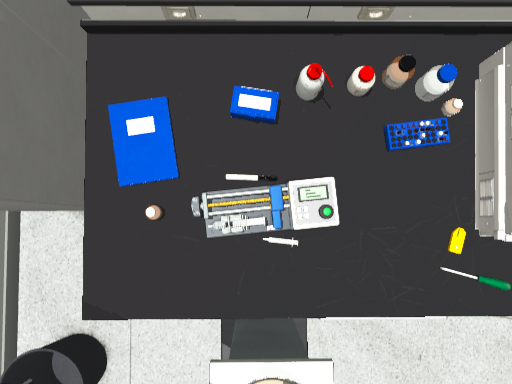

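View pics/scene0.png

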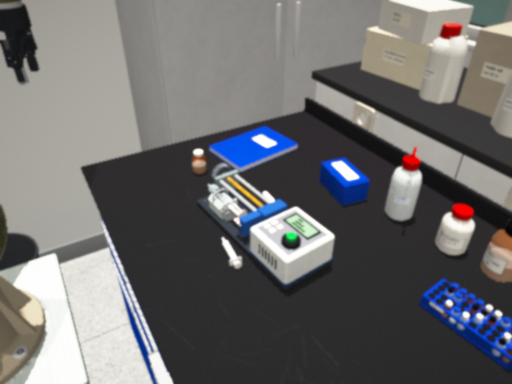

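The top view has the pump with the wheel at about (196,207), the blue pusher at (278,207) and the green key at (327,212). The spare syringe is at (281,241) and the bottle at (153,212). The scene view agrees: the key is at (291,240) and the pump is yawed slightly. Next I square the tool up and bring the wrist camera over the pump.

```bash
python3 -m handwheel '[[[0,0,0],[0,0,-0.185],0],[[0,0,0],[0,0,-0.185],0],[[-3.4,-5.1,0],[0,0,0],0],[[-3.4,-5.1,0],[0,0,0],0],[[-3.4,-5.1,0],[0,0,0],0],[[-3.4,-5.1,0],[0,0,0],0],[[-3.4,-5.1,0],[0,0,0],0],[[-3.4,-5.1,0],[0,0,0],0]]' && python3 -m handwheel '[[[-3.4,-5.1,0],[0,0,0],0],[[-3.4,-5.1,0],[0,0,0],0],[[0,0,0],[0,0,0],0],[[0,0,0],[0,0,0],0]]'
cat >> h.py <<'E'
def wcam():
    p=P("wrist");o=robot.get_obs();T=np.eye(4);T[:3,:3]=rot().as_matrix();T[:3,3]=o["tcp_pos"];return p,T@np.array(p["mount"])
def wz(uv,z,pt):
    p,T=pt;d=T[:3,:3]@np.array([(uv[0]-p["cx"])/p["fx"],-(uv[1]-p["cy"])/p["fy"],-1]);o=T[:3,3];return o+d*(z-o[2])/d[2]
ZH={"wheel_center":.052,"gauge_line":.055,"plunger_end":.052,"zero_key_top":.085,"pump":0,"bottle_small":0}
def look(name,names=ZH):
    pt=wcam();im=robot.camera("wrist");cv2.imwrite(f"pics/{name}.png",im);D={}
    for n in names:
        r=robot.tip_of("wrist",n)
        if r: D[n]=wz(r[0]["at"],ZH[n],pt);print(n,r[0]["conf"],r[0]["at"],D[n].round(4))
    return im,pt,D
E
python3 - <<'E'
from h import *
print(robot.get_obs()["tcp_pos"],rot().as_matrix().round(3)); look("w0")
E
```

```text
time: 1.9
tcp_pos: [0.4131, 0.2281, 0.2316]
tcp_rot: [0.001, 0.0, 1.0, 0.0]
ft_force: [0.9, 1.2, -0.1]
opening: -0.0002
grasp_force: 0.0
time: 2.4
tcp_pos: [0.4798, 0.1276, 0.2312]
tcp_rot: [-0.0, 0.001, 1.0, 0.0]
ft_force: [0.3, -0.4, -0.2]
opening: -0.0004
grasp_force: 0.0
[0.47980321 0.12755167 0.23118502] [[-1.     0.002 -0.001]
 [ 0.002  1.     0.   ]
 [ 0.001  0.    -1.   ]]
wheel_center 0.82 [300.1, 230.0] [0.5495 0.1883 0.052 ]
gauge_line 0.8 [148.3, 192.6] [0.4992 0.0032 0.055 ]
plunger_end 0.93 [161.9, 199.9] [0.5094 0.0177 0.052 ]
zero_key_top 0.59 [12.1, 234.1] [ 0.5396 -0.1453  0.085 ]
pump 0.63 [186.9, 209.2] [0.5394 0.0343 0.    ]
```

View pics/w0.png

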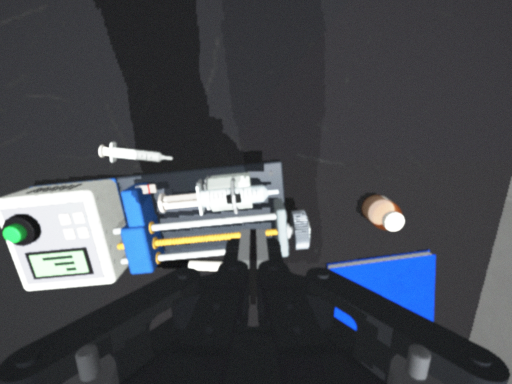

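The wrist view has the wheel at (300,230), the pusher at (140,230) with its red gauge line near (149,189), and the plunger disc near (161,202). The rods give a yaw of about +0.08 rad. I move in closer for an accurate gap and yaw.

```bash
python3 -m handwheel '[[[-1.5,-3.5,3],[0,0,0],0],[[-1.5,-3.5,3],[0,0,0],0],[[-1,-2.8,3],[0,0,0],0],[[0,0,0],[0,0,-0.08],0],[[0,0,0],[0,0,0],0],[[0,0,0],[0,0,0],0]]'
python3 - <<'E'
from h import *
im,pt,D=look("w1")
cv2.imwrite("pics/w1c.png",cv2.resize(im[60:285,120:420],None,fx=2.6,fy=2.6,interpolation=cv2.INTER_CUBIC))
E
```

```text
time: 3.5
tcp_pos: [0.5202, 0.0302, 0.1418]
tcp_rot: [0.0, -0.039, 0.999, -0.0]
ft_force: [-0.0, -0.1, 0.5]
opening: 0.0001
grasp_force: 0.0
wheel_center 0.96 [420.6, 238.2] [0.5471 0.1885 0.052 ]
gauge_line 0.63 [221.1, 168.9] [0.4963 0.0027 0.055 ]
plunger_end 0.78 [238.8, 185.2] [0.5101 0.0185 0.052 ]
zero_key_top 0.87 [24.4, 218.8] [ 0.5415 -0.1444  0.085 ]
pump 0.8 [257.9, 203.7] [0.5425 0.0387 0.    ]
```

View pics/w1c.png

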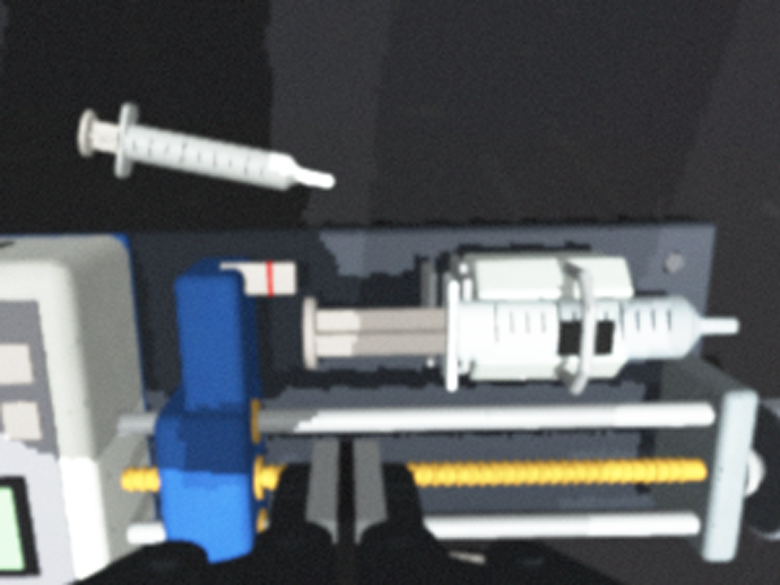

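The crop has the red line at (269,278) in the crop, which is (223.5,166.9) in the full picture. The plunger's end face is at crop (303,333), full (236.5,188). The rods tilt about −0.015 rad further.

```bash
cat >> h.py <<'E'
def gap(im,pt,yaw,pl=None):
    """red line position by colour; returns y of plunger_end ahead of it, pump axes"""
    b=im.astype(int);m=(b[...,2]>110)&(b[...,2]-b[...,1]>60)&(b[...,2]-b[...,0]>60)
    n,l,s,c=cv2.connectedComponentsWithStats(m.astype(np.uint8));ey=np.array([-np.sin(yaw),np.cos(yaw),0])
    out=[(s[i,4],c[i].round(1),wz(c[i],.055,pt).round(4)) for i in range(1,n) if s[i,4]>4];return out,ey
E
python3 - <<'E'
from h import *
pt=wcam();im=robot.camera("wrist");o,ey=gap(im,pt,.092);print(o)
L=wz((223.5,166.9),.055,pt);Pl=wz((236.5,188),.052,pt);print(L,Pl,(Pl-L)@ey,(Pl-L)@[ey[1],-ey[0],0])
a=wz((120+120/2.6,60+423/2.6),.052,pt);b=wz((120+710/2.6,60+413/2.6),.052,pt);print("yaw rods",np.arctan2(-(b-a)[0],(b-a)[1]))
# key triangulation
rays=[]
for c in("top","scene"):
    robot.camera(c)
    for r in robot.tip_of(c,"zero_key_top")[:1]: rays.append(ray(c,r["at"]))
p,T=pt;uv=(24.4,218.8);rays.append((T[:3,3],T[:3,:3]@np.array([(uv[0]-p["cx"])/p["fx"],-(uv[1]-p["cy"])/p["fy"],-1])))
A=0;B=0
for q,d in rays:
    d=d/np.linalg.norm(d);M=np.eye(3)-np.outer(d,d);A=A+M;B=B+M@q
X=np.linalg.solve(A,B);print("key",X,[np.linalg.norm(np.cross(X-q,d/np.linalg.norm(d))).round(4) for q,d in rays])
ex=np.array([ey[1],-ey[0],0]);w=np.array([.547,.1885,.052]);og=w-.022*ex-.146*ey;print("origin",og)
for n,v in(("L",L),("P",Pl),("key",X)):print(n,(v-og)@ex,(v-og)@ey)
E
```

```text
[(np.int32(28), array([223.6, 167.4]), array([0.4947, 0.0045, 0.055 ]))]
[0.49427132 0.0043884  0.055     ] [0.51255916 0.01634211 0.052     ] 0.01022305344831834 0.01930869207368593
yaw rods 0.09757906381143819
key [ 0.53335803 -0.13181599  0.10339406] [np.float64(0.0028), np.float64(0.0014), np.float64(0.0022)]
origin [0.5385061  0.04109629 0.052     ]
L -0.04742007757915041 -0.032488792712287363
P -0.028111385505464482 -0.02226573926396902
key -0.02101179105428112 -0.17170807644857297
```

The gap to close is about 10.2 mm, so about 77 mm of rim. The cross-check holds: the plunger is 19.3 mm across from the line, against a nominal 19. Moving above the near side of the wheel crown.

```bash
python3 -m handwheel '[[[-1,5.2,0],[0,0,-0.005],0],[[-1,5.2,0],[0,0,0],0],[[-1,5.2,0],[0,0,0],0],[[0,0,2.5],[0,0,0],0],[[0,0,2.7],[0,0,0],0],[[0,0,0],[0,0,0],0],[[0,0,0],[0,0,0],0]]'
python3 - <<'E'
from h import *
im,pt,D=look("w2",["wheel_center"])
ey=np.array([-.094,.9956,0]);ex=np.array([.9956,.094,0]);d=robot.get_obs()["tcp_pos"]-D["wheel_center"];print("tcp rel wheel",d@ex,d@ey,rot().as_matrix().round(3)[:,0])
cv2.imwrite("pics/w2c.png",im[130:384,140:400].repeat(2,0).repeat(2,1))
E
```

```text
time: 4.97
tcp_pos: [0.5375, 0.1876, 0.0901]
tcp_rot: [0.0, -0.042, 0.999, 0.0]
ft_force: [-1.2, 0.2, -0.3]
opening: -0.0001
grasp_force: 0.0
wheel_center 0.92 [248.1, 234.5] [0.5498 0.1865 0.052 ]
tcp rel wheel -0.011582063568245529 0.002159609415737832 [-0.996 -0.084 -0.002]
```

View pics/w2c.png

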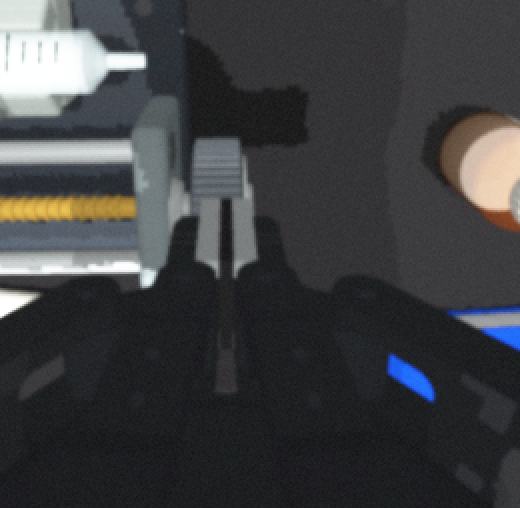

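The fingertips hang over the ribbed wheel (crop (218,168)), about 2 mm to +y of its middle. I descend gently to feel for contact.

```bash
python3 -m handwheel '[[[0,-0.2,1.0],[0,0,0],0],[[0,0,0.3],[0,0,0],0],[[0,0,0],[0,0,0],0]]'; python3 -m handwheel '[[[0,0,0.1],[0,0,0],0],[[0,0,0],[0,0,0],0]]';python3 -m handwheel '[[[0,0,0.1],[0,0,0],0],[[0,0,0],[0,0,0],0]]'
```

```text
time: 5.45
tcp_pos: [0.5371, 0.1855, 0.0761]
tcp_rot: [-0.0, -0.042, 0.999, -0.0]
ft_force: [0.1, -0.3, 0.2]
opening: -0.0001
grasp_force: 0.0
time: 5.7
tcp_pos: [0.5374, 0.1856, 0.0758]
tcp_rot: [0.0, -0.042, 0.999, -0.0]
ft_force: [-0.3, 0.3, 3.7]
opening: -0.0002
grasp_force: 1.7
time: 5.95
tcp_pos: [0.5381, 0.1857, 0.0756]
tcp_rot: [0.001, -0.042, 0.999, 0.0]
ft_force: [-1.1, -1.1, 8.3]
opening: 0.0003
grasp_force: 4.2
```

Contact at z ≈ 0.0757 with 8 N. First stroke.

```bash
python3 -m handwheel '[[[-0.3,0,0],[0,0,0],0],[[-0.4,0,0],[0,0,0],0],[[-0.4,0,0],[0,0,0],0]]'; python3 -m handwheel '[[[-0.4,0,0],[0,0,0],0],[[-0.4,0,0],[0,0,0],0],[[-0.1,0,0],[0,0,0],0],[[0,0,0],[0,0,0],0]]'
python3 -m handwheel '[[[0,0,-1],[0,0,0],0],[[0,0,-1],[0,0,0],0],[[0,0,0],[0,0,0],0]]'
python3 - <<'E'
from h import *
im,pt,D=look("w3",["gauge_line","plunger_end"]);print(gap(im,pt,.094)[0])
E
```

```text
time: 6.32
tcp_pos: [0.5496, 0.1868, 0.0759]
tcp_rot: [0.002, -0.042, 0.999, 0.0]
ft_force: [-0.5, 0.1, 8.3]
opening: -0.0003
grasp_force: 4.3
time: 6.82
tcp_pos: [0.5588, 0.1877, 0.0756]
tcp_rot: [0.002, -0.042, 0.999, 0.0]
ft_force: [1.1, -0.8, 6.0]
opening: 0.0005
grasp_force: 2.9
time: 7.2
tcp_pos: [0.5578, 0.1875, 0.0954]
tcp_rot: [0.001, -0.042, 0.999, 0.0]
ft_force: [1.1, -0.5, -0.0]
opening: -0.0002
grasp_force: 0.0
plunger_end 0.17 [103.8, 247.8] [0.5924 0.0801 0.052 ]
[(np.int32(90), array([420.5, 177.5]), array([0.5193, 0.3002, 0.055 ])), (np.int32(13), array([398.5, 212.4]), array([0.5454, 0.291 , 0.055 ]))]
```

```bash
python3 -m handwheel '[[[1.0,0,0],[0,0,0],0],[[1.0,0,0],[0,0,0],0],[[0,0,1.6],[0,0,0],0],[[0,0,0.4],[0,0,0],0],[[0,0,0],[0,0,0],0]]'; python3 -m handwheel '[[[-0.4,0,0],[0,0,0],0],[[-0.4,0,0],[0,0,0],0],[[-0.4,0,0],[0,0,0],0],[[-0.4,0,0],[0,0,0],0],[[-0.4,0,0],[0,0,0],0],[[0,0,0],[0,0,0],0]]'
python3 -m handwheel '[[[0,0,-1],[0,0,0],0],[[0,0,-1],[0,0,0],0],[[0.5,-5,0],[0,0,0],0],[[0.5,-5,0],[0,0,0],0],[[2,-1,-1],[0,0,0],0],[[0,0,0],[0,0,0],0],[[0,0,0],[0,0,0],0]]'
python3 - <<'E'
from h import *
im,pt,D=look("w4",["gauge_line","plunger_end"]);print(gap(im,pt,.094)[0])
cv2.imwrite("pics/w4c.png",cv2.resize(im[60:285,100:400],None,fx=2.6,fy=2.6,interpolation=cv2.INTER_CUBIC))
E
```

```text
time: 7.98
tcp_pos: [0.5382, 0.1858, 0.0756]
tcp_rot: [0.001, -0.042, 0.999, 0.0]
ft_force: [-2.5, -0.1, 10.7]
opening: 0.0002
grasp_force: 5.7
time: 8.72
tcp_pos: [0.5595, 0.1879, 0.0754]
tcp_rot: [0.002, -0.042, 0.999, 0.001]
ft_force: [1.3, 0.8, 7.0]
opening: 0.0001
grasp_force: 3.9
time: 9.6
tcp_pos: [0.5369, 0.0756, 0.1044]
tcp_rot: [0.0, -0.042, 0.999, 0.0]
ft_force: [-0.4, 0.0, 0.2]
opening: 0.0002
grasp_force: 0.0
gauge_line 0.87 [161.5, 148.2] [0.4946 0.0097 0.055 ]
[(np.int32(46), array([162., 147.]), array([0.4938, 0.01  , 0.055 ]))]
```

View pics/w4c.png

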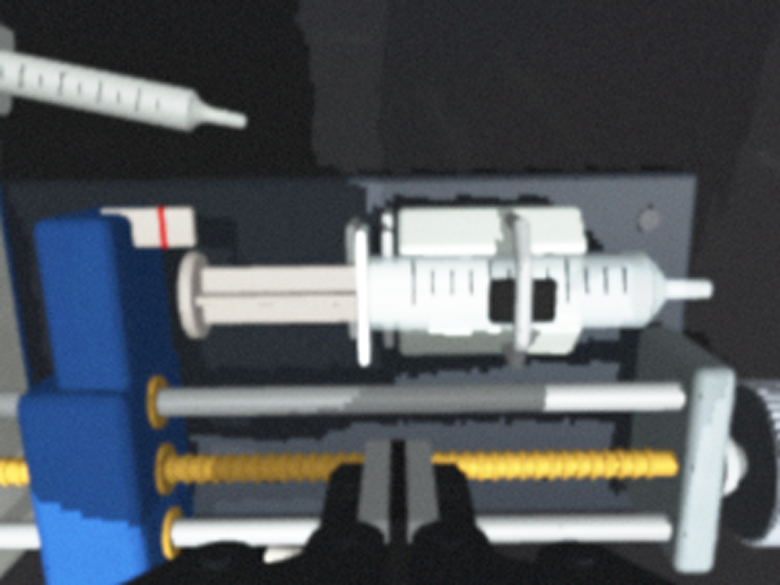

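The line is at crop (162,226), full (162,147). The plunger's end face edge is at crop (178,293), full (168.5,172.7). The line has moved about 5.5 mm for 2 strokes, as predicted.

```bash
python3 - <<'E'
from h import *
pt=wcam();ey=np.array([-.0945,.9955,0]);L=wz((162,147),.055,pt);Pl=wz((168.5,172.7),.052,pt);print(L,Pl,(Pl-L)@ey, (Pl-L)@[ey[1],-ey[0],0])
E
```

```text
[0.4935901  0.01047651 0.055     ] [0.51206851 0.01410694 0.052     ] 0.001867879352281789 0.018738333439490266
```

The face edge I read is really the top of the disc (z about 64 mm), seen obliquely. Corrected, both views agree at about 5 mm left. One more stroke, then I measure from directly above the plunger end.

```bash
python3 -m handwheel '[[[-1,5.5,0],[0,0,0],0],[[0,5.5,0],[0,0,0],0],[[0,0,1],[0,0,0],0],[[0,0,1.6],[0,0,0],0],[[0,0,0.4],[0,0,0],0],[[0,0,0],[0,0,0],0]]'; python3 -m handwheel '[[[-0.4,0,0],[0,0,0],0],[[-0.4,0,0],[0,0,0],0],[[-0.4,0,0],[0,0,0],0],[[-0.4,0,0],[0,0,0],0],[[-0.4,0,0],[0,0,0],0],[[0,0,0],[0,0,0],0]]'
python3 -m handwheel '[[[0,0,-1.5],[0,0,0],0],[[0,0,-1.5],[0,0,0],0],[[1,-5.5,-1],[0,0,0],0],[[1,-5.5,0],[0,0,0],0],[[1,-5.4,0],[0,0,0],0],[[0,0,0],[0,0,0],0],[[0,0,0],[0,0,0],0]]'
cat > m.py <<'E'
from h import *
import sys
im,pt,D=look(sys.argv[1],["gauge_line","plunger_end"]);o=gap(im,pt,.0945)[0];print(robot.get_obs()["tcp_pos"],o)
u,v=o[0][1];u0,v0=int(u)-40,int(v)-20
cv2.imwrite(f"pics/{sys.argv[1]}c.png",cv2.resize(im[v0:v0+75,u0:u0+100],None,fx=8,fy=8,interpolation=cv2.INTER_CUBIC));print("crop",u0,v0,"cam",pt[1][:3,3])
E
python3 m.py w5
```

```text
time: 10.5
tcp_pos: [0.5382, 0.1858, 0.0756]
tcp_rot: [0.001, -0.042, 0.999, 0.001]
ft_force: [-2.4, 3.9, 10.8]
opening: 0.0002
grasp_force: 5.6
time: 11.25
tcp_pos: [0.5593, 0.1878, 0.0754]
tcp_rot: [0.002, -0.041, 0.999, 0.002]
ft_force: [1.2, 6.5, 7.6]
opening: 0.0001
grasp_force: 3.8
time: 12.12
tcp_pos: [0.541, 0.021, 0.1147]
tcp_rot: [0.0, -0.041, 0.999, 0.0]
ft_force: [0.3, 0.3, -0.6]
opening: -0.0001
grasp_force: 0.0
gauge_line 0.83 [245.4, 146.4] [0.4937 0.0129 0.055 ]
plunger_end 0.59 [250.6, 169.9] [0.5113 0.0181 0.052 ]
[0.54107363 0.02242702 0.11439423] [(np.int32(42), array([246. , 146.3]), array([0.4936, 0.0134, 0.055 ]))]
crop 206 126 cam [0.47088962 0.01656827 0.2589679 ]
```

View pics/w5c.png

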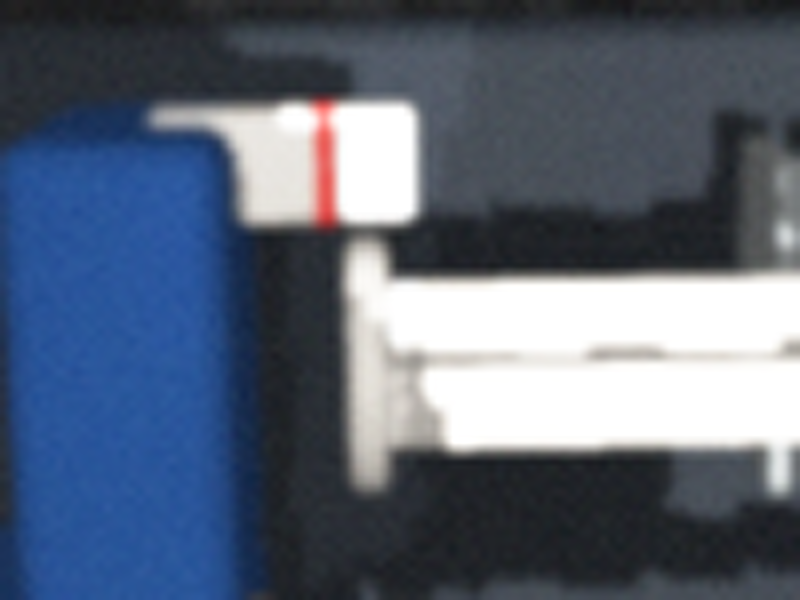

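The camera is now overhead. The line is at crop (325,165), full (246.6,146.6), and the plunger's end face edge is at crop (348,365), full (249.5,171.6). That leaves about 2 mm to close.

```bash
python3 - <<'E'
from h import *
pt=wcam()
for yaw in(.085,.0945,.1):
    ey=np.array([-np.sin(yaw),np.cos(yaw),0]);L=wz((246.6,146.6),.055,pt);Pl=wz((249.5,171.6),.055,pt);print((Pl-L)@ey,(Pl-L)@[ey[1],-ey[0],0])
E
```

```text
0.002059503806599894 0.018518270260905766
0.0018834899508826841 0.018536999622114424
0.0017815084792621352 0.018547078393204238
```

```bash
python3 -m handwheel '[[[-0.4,5.5,0],[0,0,0],0],[[-0.4,5.5,0],[0,0,0],0],[[-0.4,5.4,0],[0,0,0],0],[[0,0,2],[0,0,0],0],[[0,0,1.6],[0,0,0],0],[[0,0,0.4],[0,0,0],0],[[0,0,0],[0,0,0],0]]'; python3 -m handwheel '[[[-0.4,0,0],[0,0,0],0],[[-0.4,0,0],[0,0,0],0],[[-0.4,0,0],[0,0,0],0],[[-0.15,0,0],[0,0,0],0],[[0,0,0],[0,0,0],0]]'
python3 -m handwheel '[[[0,0,-1.5],[0,0,0],0],[[0,0,-1.5],[0,0,0],0],[[1,-5.5,-1],[0,0,0],0],[[1,-5.5,0],[0,0,0],0],[[0.5,-5.4,0],[0,0,0],0],[[0,0,0],[0,0,0],0],[[0,0,0],[0,0,0],0]]'
python3 m.py w6
```

```text
time: 13.15
tcp_pos: [0.5404, 0.1875, 0.0759]
tcp_rot: [0.002, -0.043, 0.999, 0.002]
ft_force: [-0.8, 5.0, 8.8]
opening: 0.0001
grasp_force: 4.0
time: 13.78
tcp_pos: [0.5541, 0.1888, 0.0759]
tcp_rot: [0.002, -0.042, 0.999, 0.002]
ft_force: [-0.3, 5.9, 7.5]
opening: -0.0003
grasp_force: 3.9
time: 14.65
tcp_pos: [0.5416, 0.0212, 0.1148]
tcp_rot: [0.0, -0.041, 0.999, 0.0]
ft_force: [0.2, 0.0, 0.8]
opening: 0.0001
grasp_force: 0.0
gauge_line 0.76 [247.1, 145.3] [0.4934 0.0143 0.055 ]
plunger_end 0.94 [249.1, 168.9] [0.5112 0.0171 0.052 ]
[0.54149279 0.02253867 0.11443396] [(np.int32(6), array([249. , 138.3]), array([0.4883, 0.0153, 0.055 ])), (np.int32(24), array([248.7, 148.3]), array([0.4954, 0.0156, 0.055 ]))]
crop 209 118 cam [0.47142497 0.01675377 0.25903228]
```

View pics/w6c.png

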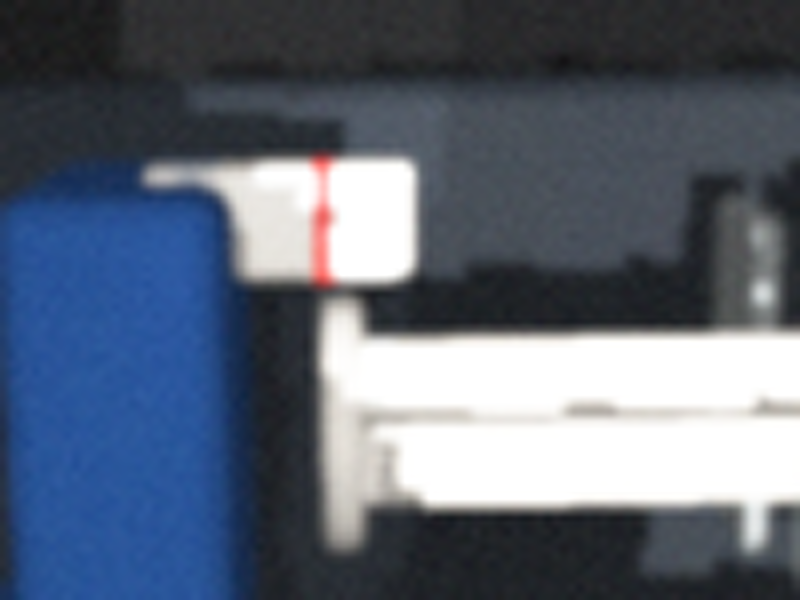

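The line is at crop (322,220) and the plunger face edge at crop (322,423). That puts the gap within about 0.5 mm of level, well inside ±2 mm. Now to look at the green key from close above.

```bash
python3 -m handwheel '[[[0,0,-4],[0,0,0],0],[[0,-5,0],[0,0,0],0],[[0,-5,0],[0,0,0],0],[[0,-5,0],[0,0,0],0],[[0,0,0],[0,0,0],0],[[0,0,0],[0,0,0],0]]'
cat > k.py <<'E'
from h import *
pt=wcam();im=robot.camera("wrist");cv2.imwrite("pics/k.png",im)
b=im.astype(int);m=((b[...,1]>80)&(b[...,1]-b[...,2]>60)&(b[...,1]-b[...,0]>50)).astype(np.uint8)
n,l,s,c=cv2.connectedComponentsWithStats(m)
i=1+np.argmax(s[1:,4]);print("blob",s[i],c[i]);r=robot.tip_of("wrist","zero_key_top");print(r[:1])
np.save("kray%d.npy"%int(robot.get_obs()["time"]*100),np.array([pt[1][:3,3],wz(c[i],0,pt)]))
for z in(.085,.09,.095,.10):print(z,wz(c[i],z,pt),"diam",s[i,2]/277.2*(pt[1][2,3]-z))
print(robot.get_obs()["tcp_pos"])
E
python3 k.py
```

```text
time: 15.55
tcp_pos: [0.554, -0.1269, 0.154]
tcp_rot: [-0.0, -0.043, 0.999, 0.0]
ft_force: [-0.2, 0.1, -0.5]
opening: 0.0001
grasp_force: 0.0
blob [236 170  26  27 538] [249.00743494 182.76951673]
[{'at': [420.3, 145.4], 'conf': 0.46}]
0.085 [ 0.53588454 -0.13010329  0.085     ] diam 0.020011276831703725
0.09 [ 0.53466936 -0.13013676  0.09      ] diam 0.01954230136272826
0.095 [ 0.53345417 -0.13017024  0.095     ] diam 0.01907332589375279
0.1 [ 0.53223899 -0.13020371  0.1       ] diam 0.01860435042477732
[ 0.55398325 -0.12632284  0.15416589]
```

View pics/k.png

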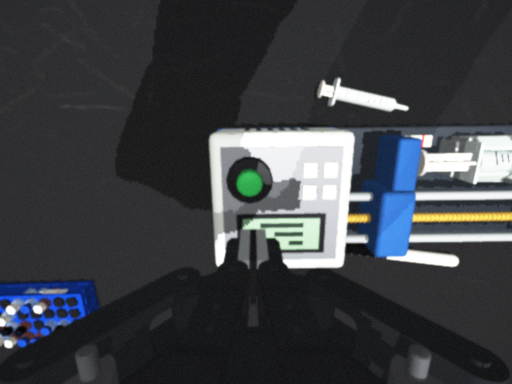

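The green key is at (249,183), with the spare syringe and pusher clear of it. I centre over the key and descend by touch.

```bash
python3 -m handwheel '[[[2,-0.2,0],[0,0,0],0],[[0,0,2.5],[0,0,0],0],[[0,0,1.5],[0,0,0],0],[[0,0,0.5],[0,0,0],0],[[0,0,0],[0,0,0],0]]'; python3 -m handwheel '[[[0,0,0.3],[0,0,0],0],[[0,0,0],[0,0,0],0]]'; python3 -m handwheel '[[[0,0,0.3],[0,0,0],0],[[0,0,0],[0,0,0],0]]'; python3 -m handwheel '[[[0,0,0.3],[0,0,0],0],[[0,0,0],[0,0,0],0]]'
```

```text
time: 16.27
tcp_pos: [0.5344, -0.1312, 0.1091]
tcp_rot: [-0.0, -0.042, 0.999, 0.0]
ft_force: [0.3, 0.2, 0.1]
opening: -0.0001
grasp_force: 0.0
time: 16.52
tcp_pos: [0.5346, -0.1318, 0.1065]
tcp_rot: [0.0, -0.042, 0.999, -0.0]
ft_force: [-1.0, 0.9, -0.6]
opening: 0.0001
grasp_force: 0.0
time: 16.77
tcp_pos: [0.5342, -0.1317, 0.1031]
tcp_rot: [-0.0, -0.042, 0.999, 0.0]
ft_force: [0.4, 0.1, -0.1]
opening: -0.0
grasp_force: 0.0
time: 17.02
tcp_pos: [0.5345, -0.1318, 0.1003]
tcp_rot: [0.0, -0.042, 0.999, -0.0]
ft_force: [-0.0, 0.5, 2.0]
opening: 0.0
grasp_force: 0.7
```

```bash
for i in 1 2; do :; done; python3 -m handwheel '[[[0,0,0.2],[0,0,0],0],[[0,0,0],[0,0,0],0]]'; python3 -m handwheel '[[[0,0,0.2],[0,0,0],0],[[0,0,0],[0,0,0],0]]'; python3 -m handwheel '[[[0,0,0.2],[0,0,0],0],[[0,0,0],[0,0,0],0]]'
```

```text
time: 17.27
tcp_pos: [0.5345, -0.1318, 0.0984]
tcp_rot: [0.0, -0.042, 0.999, -0.0]
ft_force: [-0.1, -0.6, 2.4]
opening: -0.0001
grasp_force: 1.2
time: 17.52
tcp_pos: [0.5345, -0.1318, 0.0964]
tcp_rot: [0.0, -0.042, 0.999, -0.0]
ft_force: [-0.6, -0.3, 3.9]
opening: -0.0002
grasp_force: 1.8
time: 17.77
tcp_pos: [0.5346, -0.1318, 0.0959]
tcp_rot: [0.001, -0.042, 0.999, -0.0]
ft_force: [-3.6, 0.9, 13.1]
opening: -0.0001
grasp_force: 6.6
```

The key bottomed out: the force jumped to 13 N at z = 0.096, about 5 mm down. I release it, then confirm the gap and that the key is up.

```bash
python3 -m handwheel '[[[0,0,0],[0,0,0],0],[[0,0,-1],[0,0,0],0],[[0,0,-5],[0,0,0],0],[[-1,3,0],[0,0,0],0],[[0,5,0],[0,0,0],0],[[0,5,0],[0,0,0],0],[[0,2.4,2],[0,0,0],0],[[0,0,0],[0,0,0],0]]'; python3 -m handwheel '[[[0,0,0],[0,0,0],0],[[0,0,0],[0,0,0],0]]'; python3 m.py w7
```

```text
time: 18.77
tcp_pos: [0.5294, 0.0244, 0.1327]
tcp_rot: [-0.002, -0.044, 0.999, 0.0]
ft_force: [-0.1, -1.0, -0.4]
opening: -0.0004
grasp_force: 0.0
time: 19.02
tcp_pos: [0.532, 0.0215, 0.1348]
tcp_rot: [0.0, -0.041, 0.999, -0.0]
ft_force: [-0.2, 0.7, 0.7]
opening: 0.0
grasp_force: 0.0
gauge_line 0.79 [251.3, 153.7] [0.4924 0.0183 0.055 ]
[0.53178321 0.02171473 0.13467193] [(np.int32(8), array([247.5, 159.5]), array([0.4973, 0.0156, 0.055 ]))]
crop 207 139 cam [0.46174396 0.01720191 0.27902336]
```

View pics/w7c.png

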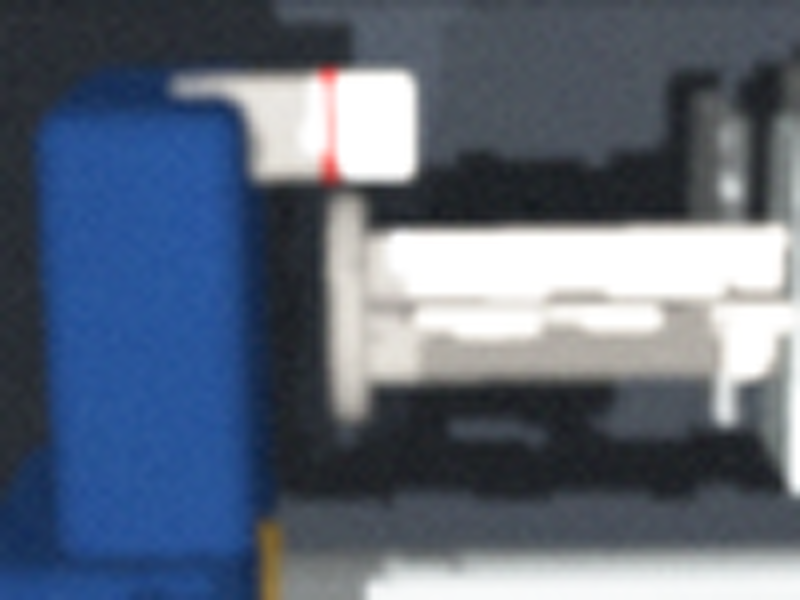

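The line, at crop (329,125), and the plunger's end edge, at crop (328–332,310), are level, and the tool hangs free. Handing in.

```bash
python3 -c "
from bench import robot
print(robot.sign_off())"
```

```text
the job is handed in; nothing more can be done
None
```

I rolled the pusher up until the plunger end was level with the red line (within about 0.5 mm by camera), pressed the green key right down and released it, then handed in at about 19 s; no verdict came back, and I did not check by camera that the key is up.

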